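Find the hidden battery-hatch release and hold it in

TASK

One of the six identical flush caps on the mixer control unit's white panel is the hidden release of its battery hatch; the other five are rigid screw covers. With the tip of the closed fingers, feel gently from cap to cap for the one that gives, press it fully in, and finish while still holding it in, so that the hatch stays lifted for a colleague. Pick nothing up and leave everything else on the table and the panel where it stands.

Things in the scene. Friction and masses are not known exactly. Their poses are not given: they have to be found in the camera images.
- unit: the bench mixer's low control unit, fixed on the work surface: 250 (x) by 260 (y) by 60 mm tall, blue sides, flat white top panel. Origin: centre of its underside; x points away from its display front, y left, z up. The panel has six identical white round caps, 47 mm across in 51 mm holes, in two rows of three, 70 mm apart. Five are rigid; which one is the spring release varies, unseen
- seat_1 (a point): centre of the cap top in the front row, left seat of the control unit (at x = -80, y = 70, z = 58.5 mm of the unit), 1.5 mm below the panel; axes as the unit's. It does not sink with the cap
- seat_2 (a point): centre of the cap top in the front row, middle seat of the control unit (at x = -80, y = 0, z = 58.5 mm of the unit), 1.5 mm below the panel; axes as the unit's. It does not sink with the cap
- seat_3 (a point): centre of the cap top in the front row, right seat of the control unit (at x = -80, y = -70, z = 58.5 mm of the unit), 1.5 mm below the panel; axes as the unit's. It does not sink with the cap
- seat_4 (a point): centre of the cap top in the back row, left seat of the control unit (at x = -10, y = 70, z = 58.5 mm of the unit), 1.5 mm below the panel; axes as the unit's. It does not sink with the cap
- seat_5 (a point): centre of the cap top in the back row, middle seat of the control unit (at x = -10, y = 0, z = 58.5 mm of the unit), 1.5 mm below the panel; axes as the unit's. It does not sink with the cap
- seat_6 (a point): centre of the cap top in the back row, right seat of the control unit (at x = -10, y = -70, z = 58.5 mm of the unit), 1.5 mm below the panel; axes as the unit's. It does not sink with the cap
- catch (a joint): how far the hidden release cap is pressed in, m: 0 at rest, 0.006 fully in. A spring: it starts to give at about 2 N, is fully in at about 6 N, and springs back when let go. The other five caps do not give at all
- hatch (a joint): lift of the battery hatch, rad: 0 shut and flush, about 0.4 with the release fully in. The hatch is a grey flap, 64 by 120 by 5 mm, in the far part of the panel (centre at x = 78, y = 0 mm of the unit), hinged on its far edge; the release lifts it in proportion to its travel
- pot: little clear sample pot with a red lid, 30 mm across, 36 mm tall, loose, standing on the unit's panel to the left of the hatch; origin: centre of its underside. Bystander
- jar: clear pigment jar with a yellow lid, 60 mm across, 85 mm tall, loose, left of the unit; origin: centre of its underside. Bystander
- scoop: red plastic spoon-shaped scoop, 200 mm long along its x, loose, lying right of the unit. Bystander
- weight: brass check weight, a cylinder 28 mm across, 36 mm tall, loose, standing left of the unit further back than the jar; origin: centre of its underside. Bystander

How it is judged:
At the end, for the whole second after the job is handed in: The release cap is held in by more than 4.5 mm of its 6 mm, the hatch is lifted by more than 0.25 rad, and every bystander is within 20 mm of where it started (value of joint catch above 0.0045 m and value of joint hatch above 0.25 rad and distance of each of pot, jar, scoop, weight from where it was at the start of the episode below 0.02 m); the arm keeps its last pose, push and grip.
It fails at once if the release is slammed in, faster than 0.25 m/s (velocity of joint catch above 0.25 m/s).
It fails at once if the fingers press or knock on the unit's panel, housing or hatch with more than 40 N (contact force between the fingers and unit above 40 N).
It fails at once if a loose bystander (pot, jar, scoop, check weight) is lifted, carried or pushed more than 20 mm (distance of any of pot, jar, scoop, weight from where it was at the start of the episode above 0.02 m).
It also fails if it takes over 64 s, if anything falls off the work surface, if the arm or the gripper's body presses on something with over 40 N, if the wrist force passes 120 N, or if a joint passes its speed limit or range.

ROBOT

A 6-joint arm with a two-finger parallel gripper is mounted at the origin on the work surface. World frame = base frame: x ahead of the robot, y to its left, z up, the work surface at z = 0. Lengths are in m, angles in rad, forces in N, time in s.
With the tool pointing down it reaches from about 0.35 to 0.725 m from the base axis. Payload 6 kg.
Tool frame: the origin (TCP) lies at the very end of the fingers, on their centre line; the grasp point (between the pads) lies 19 mm behind it; z points along the fingers, y is the line along which they close (so a half turn about z gives the same grasp; the last joint's range is limited). The gripper opens to 85 mm and grips with 20 to 120 N. Pads are 22 mm wide; open, the fingers measure 114 mm over their backs; the gripper's body (76 mm by 85 mm) begins 54 mm behind the grasp point. The pads swing forward as they close: fully open they stand 13 mm farther back than shut.
Start: joints at [-0.819, 0.04, 0.085, 0, -1.615, -0.334], TCP at [0.243, -0.548, 0.231] pointing down, gripper open.
Joint ranges: [-2.56, 2.56], [-1.29, 2.01], [-1.08, 1.49], [-3.29, 1.98], [-2.81, -0.18], [-2.99, 2.99]. Speed limits (rad/s): [2.57, 2.57, 3.01, 3.14, 3.14, 3.14].

INTERFACE

Orientations are given as a unit quaternion [x, y, z, w].
In Python, from workcell import arm gives the robot as it stands.
- The arm moves only by the shell command python3 -m jog 'ROWS' [OPENING]. ROWS is a JSON object of lists of equal length, an entry for each row: "travel": the shift along the tool's x, y, z in m, a list of three; "dr": the turn, a rotation vector about the tool's x, y, z in rad, a list of three. In form: {"travel": [[tx, ty, tz], ...], "dr": [[ax, ay, az], ...]}. A call has 1 to 20 rows; each row is the pose to reach, as a shift and turn from the pose commanded when the call began, along the tool's axes at that moment; what a row does not reach only later rows make up. A row lasts 1/12 s, in which the tool goes at most 41.7 mm and 7.16 degrees, less where a joint would pass 70% of its speed; a pose out of reach is approached as far as the arm can. A call with a gripper value outside its range is refused whole. OPENING is the opening, from 0 (shut) to 1 (fully open), set as the call begins (- or left out, the last holds). The fingers move at their own pace and stop on an object; the grip force is fixed at half the most. Time passes only in rows, so rows that repeat a pose let the fingers close. It gives the time, the measured TCP pose, the force, the opening and the grip force at its end, in the units of the state.
- arm.sense(): the state, without advancing time (a new reading comes with each control period).
- arm.grab_frame(name): name is "scene" or "top" or "wrist"; returns the picture (400x640x3 uint8, red, green, blue); there is no depth.
- arm.get_calibration(name): a dict with "fov_y" (degrees; the focal length in pixels is half the picture's height over the tangent of half this angle, whatever the lens; pixels are square), "cx", "cy" (the principal point, pixels), "dist_coeffs" ([k1, k2, p1, p2, k3] as OpenCV has them; the pictures are not rectified), "camera_from_world" (4x4, takes a point from world to camera coordinates); the wrist camera has in their place "T_tool_cam" (4x4, takes a point from camera to tool coordinates, whose origin is the TCP and whose axes are the flange's). Camera axes: x right, y up, looking along -z (the intrinsics and any distortion apply to the point x, -y, -z); pixel columns grow to the right and rows downward; lengths in m; the calibration is good to about 2 mm. A picture is of the moment at which its call begins: read the wrist's pose just before it. get_calibration takes no time and is no camera call.
- arm.sign_off(): hands the job in; it is judged then, once.
The state is a dict: "clock": time; "joints": joint angles; "dq": joint speeds; "joint_efforts": joint torques, N m; "tcp_pos": TCP position; "eef_rot": TCP orientation; "ft_force": force on the tool from outside, world axes, zero at the start; "torque": the same for the moment, N m; "grip_width": opening from 0.0 (shut) to 1.0 (fully open); "grip_force": force on a finger pad.
Only numpy, scipy, OpenCV 4.12 (cv2) and the standard library are available. Lean on these libraries where they do the work, as an engineer would, in place of code of your own. Each camera call takes 0.05 s, during which the arm holds its last target. There are 200 camera calls.

## Working session

There is one attempt and no reset: what is moved stays moved. The work goes in short steps, Python scripts to look and compute and a shell command to move; the robot and the scene stay as the last step left them, time stands still between calls to the robot, and variables do not carry over. Pictures are saved under pics/ and viewed, at most 10 in all, crops included, and the job is handed in when it is done.

```bash
mkdir -p pics
python3 - <<'E'
from workcell import arm
import cv2,numpy as np
s=arm.sense();print(s)
for n in("top","scene"):
    c=arm.get_calibration(n);print(n,c)
    cv2.imwrite(f"pics/{n}0.png",arm.grab_frame(n)[:,:,::-1])
print(arm.get_calibration("wrist"))
E
```

```text
{'clock': 0.0, 'joints': array([-8.19270949e-01,  4.08438334e-02,  8.38364609e-02, -4.82592846e-04,
       -1.61551969e+00, -3.33699273e-01]), 'dq': array([ 0.00011016,  0.00070187, -0.00069741, -0.00095315,  0.00061896,
       -0.00039686]), 'joint_efforts': array([-1.18432767e-03, -3.68198955e+01,  3.47413015e+01,  6.93233371e+00,
       -5.52047553e-03, -7.01435667e-06]), 'tcp_pos': array([ 0.24341412, -0.5480493 ,  0.23027114]), 'eef_rot': array([-2.07406975e-01,  9.78254333e-01,  8.65548822e-04, -2.40415962e-04]), 'ft_force': array([0.47042856, 1.08423525, 0.02482038]), 'torque': array([ 0.0156451 , -0.01482906,  0.05537457]), 'grip_force': 0.0, 'grip_width': 1.0006932203332415}
top {'fov_y': 42.08099619691005, 'cx': 322.4414981960433, 'cy': 196.98046023242495, 'dist_coeffs': array([-0.15194845,  0.        ,  0.        ,  0.        ,  0.        ]), 'camera_from_world': array([[-0.02768984, -0.999118  ,  0.03156719,  0.05727282],
       [ 0.99883381, -0.02640488,  0.04042039, -0.58524035],
       [-0.03955122,  0.03264961,  0.99868399, -1.09667737],
       [ 0.        ,  0.      
[... 294 characters left out ...]
0.70586878,  0.17829078,  0.6855375 ,  0.35954535],
       [ 0.66964237, -0.14755636,  0.72787788, -1.28680342],
       [ 0.        ,  0.        ,  0.        ,  1.        ]])}
{'fov_y': 69.23473520897265, 'cx': 318.1364347839138, 'cy': 201.05029835675415, 'dist_coeffs': array([-0.03718711,  0.        ,  0.        ,  0.        ,  0.        ]), 'T_tool_cam': array([[ 1.29735758e-03,  9.53776771e-01,  3.00513208e-01,
         7.83558645e-02],
       [ 9.99997745e-01, -7.32087584e-04, -1.99361129e-03,
         1.09670249e-03],
       [-1.68145815e-03,  3.00515117e-01, -9.53775570e-01,
        -1.42008480e-01],
       [ 0.00000000e+00,  0.00000000e+00,  0.00000000e+00,
         1.00000000e+00]])}
```

View pics/top0.png

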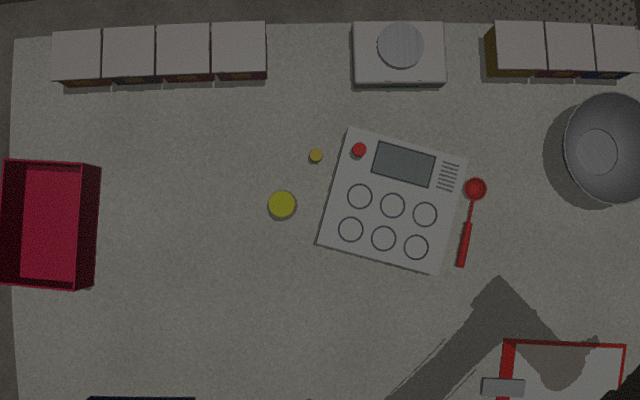

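View pics/scene0.png

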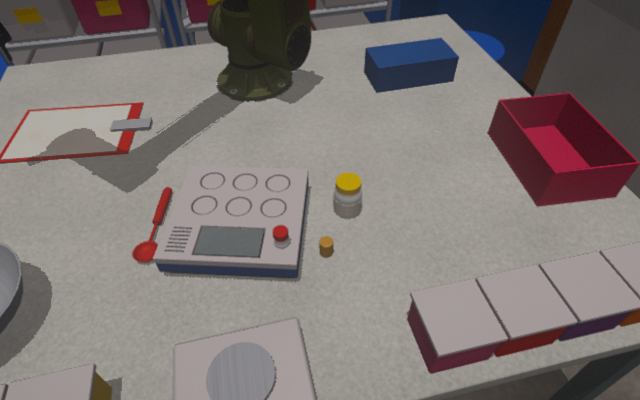

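The top view shows the six caps: front row at about (350,229), (383,238), (416,247), back row at (359,196), (392,205), (424,214). In the scene view the front row is (278,183), (245,182), (213,181) and the back row (273,207), (238,206), (204,205). Bystanders: pot at top (359,149), jar (282,204), weight (316,155), scoop (470,220).

```bash
cat > h.py <<'E'
from workcell import arm
import cv2,numpy as np
def K(c): 
    f=200/np.tan(np.radians(c["fov_y"])/2); return np.array([[f,0,c["cx"]],[0,f,c["cy"]],[0,0,1]])
def ray(c,px):
    u=cv2.undistortPoints(np.float64(px).reshape(-1,1,2),K(c),c["dist_coeffs"]).reshape(-1,2)
    d=np.c_[u[:,0],-u[:,1],-np.ones(len(u))]; M=c["camera_from_world"]
    return -M[:3,:3].T@M[:3,3], d@M[:3,:3]
def plane(c,px,z):
    o,d=ray(c,px); return o+d*((z-o[2])/d[:,2])[:,None]
def rings(img,guess,r,k=25):
    g=cv2.cvtColor(img,cv2.COLOR_RGB2GRAY); bh=cv2.morphologyEx(g,cv2.MORPH_BLACKHAT,np.ones((9,9)))
    out=[]
    for x,y in guess:
        m=np.zeros_like(g); cv2.circle(m,(x,y),r,255,-1)
        ys,xs=np.nonzero((bh>k)&(m>0))
        (cx,cy),ax,_=cv2.fitEllipse(np.c_[xs,ys].astype(np.float32)); out.append((cx,cy)); print(len(xs),np.round((cx,cy,*ax),1))
    return np.array(out)
E
python3 - <<'E'
from h import *
np.set_printoptions(precision=4,suppress=True)
t=cv2.imread("pics/top0.png")[:,:,::-1];s=cv2.imread("pics/scene0.png")[:,:,::-1]
a=rings(t,[(350,229),(383,238),(416,247),(359,196),(392,205),(424,214)],16)
b=rings(s,[(278,183),(245,182),(213,181),(273,207),(238,206),(204,205)],15)
ct,cs=arm.get_calibration("top"),arm.get_calibration("scene")
o1,d1=ray(ct,a);o2,d2=ray(cs,b)
for i in range(6):
    A=np.c_[d1[i],-d2[i]];q=np.linalg.lstsq(A,o2-o1,rcond=None)[0]
    p,r=o1+q[0]*d1[i],o2+q[1]*d2[i];print(i+1,(p+r)/2,"gap",np.linalg.norm(p-r))
P=plane(ct,a,.0585);Q=plane(cs,b,.0585);print(P[:,:2],Q[:,:2])
v=P[:3].mean(0)*0+P[3:].mean(0)-P[:3].mean(0);print("pitch",np.linalg.norm(v),np.linalg.norm(P[0]-P[1]),"yaw",np.arctan2(v[1],v[0]))
E
```

```text
163 [350.3 229.   24.3  24.5]
156 [383.2 238.   24.1  24.4]
153 [415.7 246.9  23.6  24.1]
165 [359.3 195.9  24.2  24.3]
152 [392.  205.1  23.8  24.1]
155 [424.4 214.1  23.6  23.8]
101 [277.6 183.8  19.3  23. ]
94 [244.8 182.7  19.4  23.2]
92 [212.1 181.4  18.4  23.6]
121 [273.  207.4  18.1  24.9]
110 [238.3 206.1  17.7  25.2]
106 [203.8 204.8  17.4  25.6]
1 [ 0.5178 -0.0119  0.0581] gap 0.0002091918757856231
2 [ 0.4975 -0.0789  0.0581] gap 0.00035123538599054723
3 [ 0.477  -0.1458  0.0585] gap 0.00019534263041395044
4 [ 0.5848 -0.0321  0.0611] gap 0.00012334647469249292
5 [ 0.5641 -0.0989  0.0609] gap 7.91025253897008e-05
6 [ 0.5439 -0.1657  0.0611] gap 7.301829825672185e-05
[[ 0.5178 -0.012 ]
 [ 0.4975 -0.079 ]
 [ 0.477  -0.1459]
 [ 0.5849 -0.0324]
 [ 0.5642 -0.0993]
 [ 0.5439 -0.1663]] [[ 0.5182 -0.0119]
 [ 0.498  -0.0787]
 [ 0.477  -0.1457]
 [ 0.5824 -0.0319]
 [ 0.5618 -0.0991]
 [ 0.5413 -0.1662]]
pitch 0.06992137092777005 0.07003718355083581 yaw -0.2954600282450314
```

```bash
cat >> h.py <<'E'
from scipy.spatial.transform import Rotation as Rot
S=np.array([[.518,-.012],[.4977,-.0789],[.477,-.1458],[.584,-.0322],[.5635,-.0992],[.543,-.1662]])
def go(*targets):
    s=arm.sense();R=Rot.from_quat(s["eef_rot"]);print(s["clock"],np.round(s["tcp_pos"],4),np.round(s["ft_force"],2),s["grip_width"])
    for t in targets: print("travel",np.round(R.inv().apply(np.array(t)-s["tcp_pos"]),4))
E
python3 -c "
from h import *
go([*S[2],.2],[*S[2],.09])
R=Rot.from_quat(arm.sense()['eef_rot']); print(R.inv().apply([[*(S[j]-S[i]),0] for i,j in((2,1),(1,0),(0,3),(3,4),(4,5))]).round(4), R.as_matrix().round(3))"
```

```text
0.1 [ 0.2434 -0.5481  0.2304] [-0.7   0.05 -0.42] 0.9958586612834274
travel [-0.3768  0.2728  0.0307]
travel [-0.3768  0.2727  0.1407]
[[-0.0461  0.0527  0.0001]
 [-0.0457  0.0529  0.0001]
 [-0.0521 -0.0452 -0.0001]
 [ 0.0459 -0.0529 -0.0001]
 [ 0.0459 -0.0529 -0.0001]] [[-0.914 -0.406 -0.001]
 [-0.406  0.914  0.001]
 [ 0.     0.002 -1.   ]]
```

```bash
python3 -m jog '{"travel":[[-0.377,0.273,0.03],[-0.377,0.273,0.03],[-0.377,0.273,0.03],[-0.377,0.273,0.03],[-0.377,0.273,0.03],[-0.377,0.273,0.03],[-0.377,0.273,0.03],[-0.377,0.273,0.03],[-0.377,0.273,0.03],[-0.377,0.273,0.03],[-0.377,0.273,0.03],[-0.377,0.273,0.03],[-0.377,0.273,0.03],[-0.377,0.273,0.06],[-0.377,0.273,0.09],[-0.377,0.273,0.12],[-0.377,0.273,0.14],[-0.377,0.273,0.14],[-0.377,0.273,0.14],[-0.377,0.273,0.14]],"dr":[[0,0,0],[0,0,0],[0,0,0],[0,0,0],[0,0,0],[0,0,0],[0,0,0],[0,0,0],[0,0,0],[0,0,0],[0,0,0],[0,0,0],[0,0,0],[0,0,0],[0,0,0],[0,0,0],[0,0,0],[0,0,0],[0,0,0],[0,0,0]]}' 0
python3 - <<'E'
from h import *
go([*S[2],.09],[*S[2],.063])
a=arm.grab_frame("top")[100:300,220:520];b=arm.grab_frame("wrist")
cv2.imwrite("pics/p1.png",np.hstack([cv2.resize(a,(480,320)),cv2.resize(b,(320,200))[:, :] if 0 else cv2.copyMakeBorder(cv2.resize(b,(320,200)),0,120,0,0,0)])[:,:,::-1])
E
```

```text
clock: 1.77
tcp_pos: [0.4779, -0.1467, 0.0933]
eef_rot: [-0.207, 0.978, -0.001, 0.001]
ft_force: [1.4, 0.2, 0.5]
grip_width: 0.0
grip_force: 0.0
1.7667 [ 0.4779 -0.1467  0.0933] [1.42 0.25 0.49] 0.0001324032675678378
travel [0.0005 0.0012 0.0033]
travel [0.0005 0.0013 0.0303]
```

View pics/p1.png

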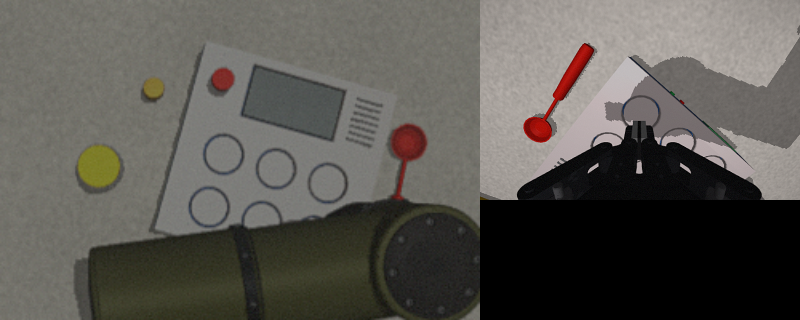

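The composite shows the tool over the front-right cap, everything undisturbed. Next I lower it to just above the cap.

```bash
python3 -m jog '{"travel":[[0,0.001,0.01],[0,0.001,0.02],[0,0.001,0.025],[0,0.001,0.027],[0,0.001,0.028],[0,0.001,0.028],[0,0.001,0.028],[0,0.001,0.028]],"dr":[[0,0,0],[0,0,0],[0,0,0],[0,0,0],[0,0,0],[0,0,0],[0,0,0],[0,0,0]]}'
```

```text
clock: 2.53
tcp_pos: [0.4771, -0.145, 0.0637]
eef_rot: [-0.207, 0.978, -0.0, 0.0]
ft_force: [0.6, -0.1, -0.0]
grip_width: -0.001
grip_force: 0.0
```

```bash
python3 -m jog '{"travel":[[0,0,0.001],[0,0,0.002],[0,0,0.003],[0,0,0.004],[0,0,0.005],[0,0,0.005]],"dr":[[0,0,0],[0,0,0],[0,0,0],[0,0,0],[0,0,0],[0,0,0]]}'; python3 -m jog '{"travel":[[0,0,0.0005],[0,0,0.001],[0,0,0.001],[0,0,0.001]],"dr":[[0,0,0],[0,0,0],[0,0,0],[0,0,0]]}'
```

```text
clock: 3.03
tcp_pos: [0.4769, -0.145, 0.0587]
eef_rot: [-0.207, 0.978, -0.0, 0.0]
ft_force: [-0.7, 1.3, 3.4]
grip_width: -0.002
grip_force: 1.5
clock: 3.37
tcp_pos: [0.4769, -0.145, 0.0586]
eef_rot: [-0.208, 0.978, -0.0, 0.0]
ft_force: [-5.1, 2.8, 8.4]
grip_width: -0.003
grip_force: 4.4
```

Cap 3 is rigid: 8.4 N with no sinking. On to cap 2, with the same press depth.

```bash
python3 -m jog '{"travel":[[0,0,-0.005],[0,0,-0.01],[-0.01,0.012,-0.01],[-0.03,0.034,-0.01],[-0.046,0.053,-0.01],[-0.046,0.053,-0.01],[-0.046,0.053,-0.01],[-0.046,0.053,-0.007],[-0.046,0.053,-0.005],[-0.046,0.053,-0.004],[-0.046,0.053,-0.003],[-0.046,0.053,-0.002],[-0.046,0.053,-0.001],[-0.046,0.053,0],[-0.046,0.053,0],[-0.046,0.053,0]],"dr":[[0,0,0],[0,0,0],[0,0,0],[0,0,0],[0,0,0],[0,0,0],[0,0,0],[0,0,0],[0,0,0],[0,0,0],[0,0,0],[0,0,0],[0,0,0],[0,0,0],[0,0,0],[0,0,0]]}'
```

```text
clock: 4.7
tcp_pos: [0.4974, -0.0782, 0.0576]
eef_rot: [-0.207, 0.978, -0.0, -0.0]
ft_force: [-2.3, -1.4, 3.7]
grip_width: -0.001
grip_force: 1.6
```

```bash
python3 -m jog '{"travel":[[0,0,0.0005],[0,0,0.001],[0,0,0.0015],[0,0,0.002],[0,0,0.002],[0,0,0.002]],"dr":[[0,0,0],[0,0,0],[0,0,0],[0,0,0],[0,0,0],[0,0,0]]}'
```

```text
clock: 5.2
tcp_pos: [0.4974, -0.0781, 0.0554]
eef_rot: [-0.207, 0.978, -0.0, -0.0]
ft_force: [-2.5, -3.6, 4.2]
grip_width: -0.001
grip_force: 2.4
```

Cap 2 gives: about 3 mm at 4 N. I'll press it to the stop, slightly beyond.

```bash
python3 -m jog '{"travel":[[0,0,0.0007],[0,0,0.0014],[0,0,0.002],[0,0,0.0027],[0,0,0.0034],[0,0,0.004],[0,0,0.0045],[0,0,0.0045],[0,0,0.0045],[0,0,0.0045],[0,0,0.0045],[0,0,0.0045]],"dr":[[0,0,0],[0,0,0],[0,0,0],[0,0,0],[0,0,0],[0,0,0],[0,0,0],[0,0,0],[0,0,0],[0,0,0],[0,0,0],[0,0,0]]}'
python3 - <<'E'
from h import *
a=arm.grab_frame("scene")[120:300,120:390];b=arm.grab_frame("top")[100:300,220:520]
cv2.imwrite("pics/p2.png",np.hstack([cv2.resize(a,(405,270)),cv2.resize(b,(390,270))])[:,:,::-1])
E
```

```text
clock: 6.2
tcp_pos: [0.4976, -0.0781, 0.0525]
eef_rot: [-0.208, 0.978, -0.0, 0.0]
ft_force: [-7.1, -1.7, 13.4]
grip_width: -0.003
grip_force: 6.6
```

View pics/p2.png

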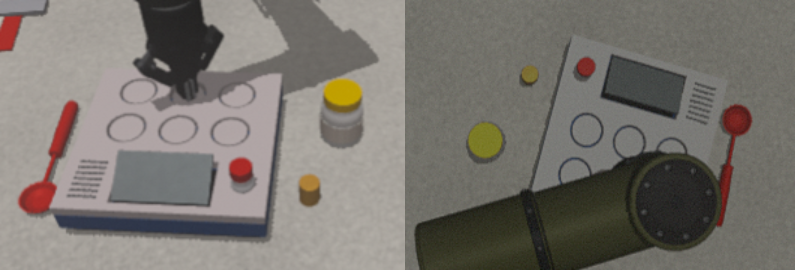

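The picture shows the hatch lifted, with a dark gap along its near edge. The cap is about 6.1 mm down at its stop with 13 N, and the bystanders are where they were.

```bash
python3 -c "
from workcell import arm
print(arm.sense()['tcp_pos'],arm.sense()['ft_force'],arm.sign_off())"
```

```text
the job is handed in; nothing more can be done
[ 0.49764758 -0.07811151  0.05254315] [-8.32678465 -2.41077852 13.4906654 ] None
```

The hidden release is cap 2 (front row, middle); I handed the job in with it held about 6 mm in at 13 N, the hatch visibly lifted, and nothing else in the pictures looking moved, though the judge's verdict wasn't shown.

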